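# Put the branding stamps back in their own rests

## Robot

A 6-joint arm with a two-finger parallel gripper is mounted at the origin on the work surface. World frame = base frame: x ahead of the robot, y to its left, z up, the work surface at z = 0. Lengths are in mm, angles in degrees, forces in N, time in s.
With the tool pointing down it reaches from about 350 to 775 mm from the base axis. Payload 5.5 kg.
Tool frame: the origin (TCP) lies at the very end of the fingers, on their centre line; the grasp point (between the pads) lies arm.hold_point_z behind it (arm.hold_point_z is the distance from the TCP to the grasp point, in mm); z points along the fingers, y is the direction in which the jaws open and shut (so a half turn about z gives the same grasp; the last joint's range is limited). The gripper opens to 85 mm and grips with 20 to 120 N. Pads are 22 mm wide; open, the fingers measure 114 mm over their backs; the gripper's body (76 mm by 85 mm) begins 54 mm behind the grasp point. The pads swing forward as they close: fully open they stand 13 mm farther back than shut.
Start: joints at [67.575, 17.945, 2.641, 74.691, 0, 82.002], TCP at [143.283, 556.904, 231.323] pointing down, gripper open.
Joint ranges: [-158.12, 158.12], [-49.38, 96.58], [-58.88, 72.47], [-126.05, 133.96], [-84.25, 85.87], [-180, 180]. Speed limits (degrees/s): [147.25, 147.25, 180, 180, 180, 180].

## Interface

Orientations are given as a 3x3 rotation matrix whose columns are the frame's x, y, z axes.
In Python, from station import sensors, viewer, arm gives the robot as it stands.
- The arm moves only by the tool drive_tool, never from a script. Its argument "motion" is a list that holds one entry, the list of rows, each a list of 7 numbers: the turn, a rotation vector about the tool's x, y, z in rad, then the shift along the tool's x, y, z in cm, then the opening, from 0 (shut) to 1 (fully open). A call has 1 to 5 rows; each row is the pose to reach, as a shift and turn from the pose commanded when the call began, along the tool's axes at that moment; what a row does not reach only later rows make up. A row lasts 1/8 s, in which the tool goes at most 62.5 mm and 10.7 degrees, less where a joint would pass 70% of its speed; a pose out of reach is approached as far as the arm can. A call with a gripper value outside its range is refused whole. The fingers move at their own pace and stop on an object; the grip force is fixed at half the most. Time passes only in rows, so rows that repeat a pose let the fingers close. It gives the time, the measured TCP pose, the force and the opening at its end, in the units of the state.
- sensors.sense(): the state, without advancing time (a new reading comes with each control period).
- viewer.snapshot(name): name is "side" or "top"; returns a dict with "img" (420x560x3 uint8, red, green, blue), "camera_matrix" (3x3 intrinsics, pixels), "k1" (the pictures are not rectified: a ray, as slopes to the right and down, at radius r is drawn at 1 + k1 r^2 times it, then the intrinsics apply), "T" (4x4, takes a point from camera to world coordinates). Camera axes: x right, y up, looking along -z (the intrinsics and any distortion apply to the point x, -y, -z); pixel columns grow to the right and rows downward; lengths in mm; the calibration is good to about 2 mm. A picture is of the moment at which its call begins. There is no depth.
- arm.finish_job(): hands the job in, once; it reports no verdict.
The state is a dict: "t": time; "q": joint angles; "dq": joint speeds; "joint_torque": joint torques, N m; "position": TCP position; "ee_rot": TCP orientation; "wrist_force": force on the tool from outside, world axes, zero at the start; "ft_torque": the same for the moment, N m; "finger_gap": finger opening in mm.
Only numpy, scipy, OpenCV 4.12 (cv2) and the standard library are available. Lean on these libraries where they do the work, as an engineer would, in place of code of your own. Each camera call takes 0.05 s, during which the arm holds its last target. There are 200 camera calls.

## Task

The three branding stamps have been put back in each other's rests. Stand each one upright in the rest whose rim has the colour of its cap, using the empty white rest to park a stamp on the way and leaving that rest empty at the end. Set the stamps down gently, never drop one or put one down on the bench, and leave the cup, the phone and the plywood blank where they are.

Things in the scene. Friction and masses are not known exactly. Their poses are not given: they have to be found in the camera images.
- stamp_red: Branding stamp, loose, upright, 88 mm tall, 0.17 to 0.35 kg, round about its z axis: brass die 40 mm in diameter and 16 mm high at the foot, steel neck 20 mm in diameter up to 24 mm, then a straight handle 28 mm in diameter up to the top, wood with its top 26 mm painted red. Origin: centre of the underside, z up. Starts in a rest that is not its own.
- stamp_blue: Branding stamp, loose, upright, 88 mm tall, 0.17 to 0.35 kg, round about its z axis: brass die 40 mm in diameter and 16 mm high at the foot, steel neck 20 mm in diameter up to 24 mm, then a straight handle 28 mm in diameter up to the top, wood with its top 26 mm painted blue. Origin: centre of the underside, z up. Starts in a rest that is not its own.
- stamp_green: Branding stamp, loose, upright, 88 mm tall, 0.17 to 0.35 kg, round about its z axis: brass die 40 mm in diameter and 16 mm high at the foot, steel neck 20 mm in diameter up to 24 mm, then a straight handle 28 mm in diameter up to the top, wood with its top 26 mm painted green. Origin: centre of the underside, z up. Starts in a rest that is not its own.
- rest_red: Round dark wood rest fixed to the bench, 90 mm in diameter and 10 mm thick, with a red rim on it (outer diameter 76 mm, inner 64 mm, top at 20 mm). A stamp stands inside the rim on the floor 10 mm above the origin, with 12 mm of play all round. Origin: centre of the underside, at bench height, z up. Home of the red stamp; another stamp stands in it at the start.
- rest_blue: Round dark wood rest fixed to the bench, 90 mm in diameter and 10 mm thick, with a blue rim on it (outer diameter 76 mm, inner 64 mm, top at 20 mm). A stamp stands inside the rim on the floor 10 mm above the origin, with 12 mm of play all round. Origin: centre of the underside, at bench height, z up. Home of the blue stamp; another stamp stands in it at the start.
- rest_green: Round dark wood rest fixed to the bench, 90 mm in diameter and 10 mm thick, with a green rim on it (outer diameter 76 mm, inner 64 mm, top at 20 mm). A stamp stands inside the rim on the floor 10 mm above the origin, with 12 mm of play all round. Origin: centre of the underside, at bench height, z up. Home of the green stamp; another stamp stands in it at the start.
- rest_spare: Round dark wood rest fixed to the bench, 90 mm in diameter and 10 mm thick, with a white rim on it (outer diameter 76 mm, inner 64 mm, top at 20 mm). A stamp stands inside the rim on the floor 10 mm above the origin, with 12 mm of play all round. Origin: centre of the underside, at bench height, z up. The spare: empty at the start.
- cup: White open cup, loose, 68 mm in diameter at the rim, 85 mm tall, 60 g. Origin: centre of the underside, z up. Not part of the job.
- phone: Black mobile phone lying flat, loose, 148 (x) by 72 (y) by 9 mm. Origin: centre of the underside. Not part of the job.
- blank: Pale plywood blank lying flat, loose, 150 (x) by 62 (y) by 18 mm. Origin: centre of the underside. Not part of the job.
Things that resemble listed ones, but are neither listed nor needed, are in the scene too. Leave any turquoise look-alike of the rest_spare alone.

How it is judged (in metres and radians):
On the way:
1. one of the stamps is parked in the white spare rest and let go (((horizontal distance between stamp_red and rest_spare below 0.014 m and z of stamp_red in the frame of rest_spare between 0.006 and 0.0135 m and angle between stamp_red's own z axis and vertical below 0.08 rad and contact force between the fingers and stamp_red below 0.05 N) or (horizontal distance between stamp_blue and rest_spare below 0.014 m and z of stamp_blue in the frame of rest_spare between 0.006 and 0.0135 m and angle between stamp_blue's own z axis and vertical below 0.08 rad and contact force between the fingers and stamp_blue below 0.05 N) or (horizontal distance between stamp_green and rest_spare below 0.014 m and z of stamp_green in the frame of rest_spare between 0.006 and 0.0135 m and angle between stamp_green's own z axis and vertical below 0.08 rad and contact force between the fingers and stamp_green below 0.05 N))), for 0.2 s.
At the end, for the whole second after the job is handed in: each stamp stands in the rest of its own colour: within 14 mm of the rest's centre, its underside 6 to 13.5 mm above the rest's underside (standing on the floor of the rest), upright within 0.08 rad, let go and at rest (under 0.02 m/s); the white rest is thereby empty (horizontal distance between stamp_red and rest_red below 0.014 m and z of stamp_red in the frame of rest_red between 0.006 and 0.0135 m and angle between each of stamp_red, stamp_blue, stamp_green's own z axis and vertical below 0.08 rad and linear speed of each of stamp_red, stamp_blue, stamp_green below 0.02 m/s and contact force between the fingers and stamp_red below 0.05 N and horizontal distance between stamp_blue and rest_blue below 0.014 m and z of stamp_blue in the frame of rest_blue between 0.006 and 0.0135 m and contact force between the fingers and stamp_blue below 0.05 N and horizontal distance between stamp_green and rest_green below 0.014 m and z of stamp_green in the frame of rest_green between 0.006 and 0.0135 m and contact force between the fingers and stamp_green below 0.05 N); the robot touches nothing.
It fails at once if a stamp is put down on the bench (its underside less than 5 mm above it) (height (world z) of any of stamp_red, stamp_blue, stamp_green below 0.005 m).
It fails at once if a stamp is dropped or knocked over (moves faster than 0.6 m/s while not held, a fall of about 18 mm) ((linear speed of stamp_red above 0.6 m/s and contact force between the fingers and stamp_red below 0.05 N) or (linear speed of stamp_blue above 0.6 m/s and contact force between the fingers and stamp_blue below 0.05 N) or (linear speed of stamp_green above 0.6 m/s and contact force between the fingers and stamp_green below 0.05 N)).
It fails at once if the cup, the phone or the plywood blank is shifted by more than 25 mm (distance of any of cup, phone, blank from where it was at the start of the episode above 0.025 m).
It also fails if it takes over 109 s, if anything falls off the work surface, if the arm or the gripper's body presses on something with over 40 N, if the wrist force passes 120 N, or if a joint passes its speed limit or range.

## Working session

There is one attempt and no reset: what is moved stays moved. The work goes in short steps, Python scripts to look and compute and a tool call to move; the robot and the scene stay as the last step left them, time stands still between calls to the robot, and variables do not carry over. Pictures are saved under pics/ and viewed, about 12 in all and at most 16, crops included, and the job is handed in when it is done.

Besides the shell and the picture viewer there is one more tool, called after "Call:" as name(argument=value, ...), one argument or row to a line, values as JSON. drive_tool: Moves the arm, as the interface text tells. Its arguments: {"type":"object","properties":{"motion":{"type":"array","items":{"type":"array","items":{"type":"array","items":{"type":"number"}}}}},"required":["motion"]}

```bash
ls; mkdir -p pics; python3 - <<'E'
from station import sensors, viewer, arm
import cv2
s=sensors.sense();print(s['t'],s['position'],s['ee_rot'],s['finger_gap'],arm.hold_point_z)
for n in('side','top'):
    d=viewer.snapshot(n);cv2.imwrite(f'pics/{n}0.png',d['img'][:,:,::-1]);print(n,d['camera_matrix'],d['k1'],d['T'])
E
```

```text
pics
0.0 [143.06954764 556.38126201 230.39022925] [[-9.68470138e-01  2.49128694e-01 -6.96216956e-04]
 [ 2.49129546e-01  9.68468642e-01 -1.72032723e-03]
 [ 2.45681414e-04 -1.83953376e-03 -9.99998278e-01]] 85.49304057520722 18.700000000000003
side [[504.42369314   0.         284.38008287]
 [  0.         504.42369314 212.81750705]
 [  0.           0.           1.        ]] -0.17486560045587338 [[ 9.09075070e-01  3.11356281e-01 -2.76838912e-01  1.60657455e+02]
 [-4.16242523e-01  7.07468689e-01 -5.71165664e-01 -7.22111166e+02]
 [ 1.80188450e-02  6.34464593e-01  7.72741872e-01  9.84409301e+02]
 [ 0.00000000e+00  0.00000000e+00  0.00000000e+00  1.00000000e+00]]
top [[431.30821062   0.         276.98701623]
 [  0.         431.30821062 215.96110213]
 [  0.           0.           1.        ]] -0.07078378705470269 [[ 1.86454767e-02  9.94059153e-01 -1.07232206e-01  4.23477808e+02]
 [-9.99818290e-01  1.81122850e-02 -5.94416510e-03 -2.30408720e+01]
 [-3.96663145e-03  1.07323553e-01  9.94216234e-01  9.08295321e+02]
 [ 0.00000000e+00  0.00000000e+00  0.00000000e+00  1.00000000e+00]]
```

View pics/top0.png

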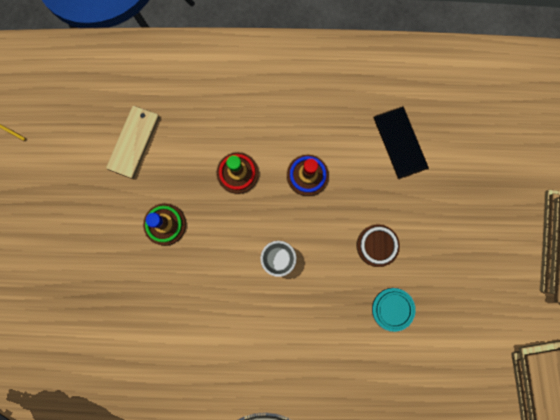

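View pics/side0.png

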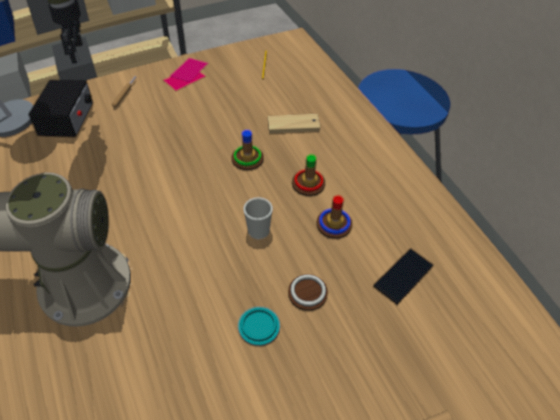

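The top view shows the green stamp in the red rest at (236,172), red in the blue rest at (308,175), and blue in the green rest at (163,224). The white spare is at (378,245), with the cup at (278,258) close by. The side view agrees. Next I'll measure.

```bash
cat > h.py <<'E'
from station import sensors, viewer, arm
import cv2, numpy as np
from scipy.optimize import least_squares
def project(d,P):
    T=d['T'];p=(np.asarray(P,float)-T[:3,3])@T[:3,:3]
    s=np.c_[p[:,0],-p[:,1]]/-p[:,2:]; s=s*(1+d['k1']*(s**2).sum(1,keepdims=True))
    K=d['camera_matrix'];return s*[K[0,0],K[1,1]]+[K[0,2],K[1,2]]
def unproject(d,uv,z):
    K=d['camera_matrix'];u=cv2.undistortPoints(np.asarray(uv,float).reshape(-1,1,2),K,np.array([d['k1'],0,0,0,0.]))[:,0]
    r=np.c_[u[:,0],-u[:,1],-np.ones(len(u))]@d['T'][:3,:3].T;o=d['T'][:3,3]
    return o+r*((z-o[2])/r[:,2])[:,None]
HUE={'red':[(0,8),(172,180)],'green':[(50,72)],'blue':[(108,128)]}
def mask(d,c):
    h=cv2.cvtColor(d['img'],cv2.COLOR_RGB2HSV);H,S,V=[h[...,i].astype(int) for i in range(3)]
    if c=='white': return (S<45)&(V>130)
    return np.any([(H>=a)&(H<=b) for a,b in HUE[c]],0)&(S>140)&(V>60)
def near(d,m,x,y,z,r):
    v,u=np.nonzero(m);W=unproject(d,np.c_[u,v],z)
    k=np.hypot(W[:,0]-x,W[:,1]-y)<r;return np.c_[u,v][k],W[k]
def rim(d,c,x,y):
    _,W=near(d,mask(d,c),x,y,20,50)
    f=least_squares(lambda p:np.hypot(W[:,0]-p[0],W[:,1]-p[1])-35,[x,y],loss='soft_l1',f_scale=2)
    return f.x.round(1),len(W)
def cap(d,c,x,y,zb=10,r=45):
    uv,_=near(d,mask(d,c),x,y,zb+75,r); 
    n,l,st,ce=cv2.connectedComponentsWithStats(np.isin(np.arange(420*560),uv[:,1]*560+uv[:,0]).reshape(420,560).astype(np.uint8))
    best=max(range(1,n),key=lambda i:st[i,4]);cen=ce[best]
    a=np.linspace(0,2*np.pi,40)
    def res(p):
        P=np.array([[p[0]+14*np.cos(t),p[1]+14*np.sin(t),zb+h] for h in(62,88) for t in a])
        m=cv2.moments(cv2.convexHull(project(d,P).astype(np.float32)));return [m['m10']/m['m00']-cen[0],m['m01']/m['m00']-cen[1]]
    return least_squares(res,[x,y],diff_step=1e-3).x.round(1),st[best,4]
E
python3 - <<'E'
from h import *
t=viewer.snapshot('top');s=viewer.snapshot('side')
R={'red':('green',(236,172)),'blue':('red',(308,175)),'green':('blue',(163,224)),'white':(None,(378,245))}
for c,(st,uv) in R.items():
    x,y,_=unproject(t,[uv],20)[0];print(c,'rim',*rim(t,c,x,y),*rim(s,c,x,y))
    if st: print('  cap',st,*cap(t,st,x,y),*cap(s,st,x,y))
for n,uv,z in(('cup',(278,258),85),('phone',(401,143),9),('blank',(133,142),18),('turq',(394,309),10)):print(n,unproject(t,[uv],z)[0].round())
E
```

```text
red rim [612.7  69.2] 454 [611.   68.3] 280
  cap green [615.3  68.6] 153 [615.   71.2] 97
blue rim [609.8 -80.2] 368 [608.3 -80.5] 217
  cap red [610.5 -80.6] 171 [611.3 -77.8] 138
green rim [499.4 219.9] 303 [498.2 219.5] 160
  cap blue [500.6 220.7] 177 [500.5 222.3] 86
white rim [ 463.2 -229.6] 310 [ 463.  -227.7] 263
cup [432. -22.  85.]
phone [ 683. -281.    9.]
blank [673. 293.  18.]
turq [ 332. -263.   10.]
```

Call:
drive_tool(
  motion=[
    [[0, 0, -0.126, 0, 0, 0, 1], [0, 0, -0.252, 0, 0, 0, 1], [0, 0, -0.252, 0, 0, 0, 1]],
  ],
)

```text
t: 0.57
position: [143.2, 556.8, 231.1]
ee_rot: [[-1.0, 0.001, -0.0], [0.001, 1.0, -0.0], [0.0, -0.0, -1.0]]
wrist_force: [0.8, 0.0, -0.8]
finger_gap: 84.9
```

Call:
drive_tool(
  motion=[
    [[0, 0, 0, -3, -4, 0, 1], [0, 0, 0, -6, -8, 0, 1], [0, 0, 0, -9, -12, 0, 1], [0, 0, 0, -12, -16, 0, 1], [0, 0, 0, -15, -20, 0, 1]],
  ],
)

```text
t: 1.2
position: [294.0, 355.6, 231.4]
ee_rot: [[-1.0, 0.002, 0.0], [0.002, 1.0, 0.0], [-0.0, 0.0, -1.0]]
wrist_force: [0.8, 0.6, 1.4]
finger_gap: 85.1
```

Call:
drive_tool(
  motion=[
    [[0, 0, 0, -3, -4, 0, 1], [0, 0, 0, -6, -8, 0, 1], [0, 0, 0, -9, -12, 0, 1], [0, 0, 0, -12, -16, 0, 1], [0, 0, 0, -15, -20, 0, 1]],
  ],
)

```text
t: 1.82
position: [444.2, 155.5, 231.4]
ee_rot: [[-1.0, 0.003, 0.0], [0.003, 1.0, 0.0], [-0.0, 0.0, -1.0]]
wrist_force: [0.2, 0.5, 0.6]
finger_gap: 85.6
```

Call:
drive_tool(
  motion=[
    [[0, 0, 0, -3, -4, 0.6, 1], [0, 0, 0, -6, -8, 1.4, 1], [0, 0, 0, -9, -12, 2.2, 1], [0, 0, 0, -12, -16, 3, 1], [0, 0, 0, -15, -20, 3, 1]],
  ],
)

```text
t: 2.45
position: [593.8, -44.4, 200.4]
ee_rot: [[-1.0, 0.003, -0.001], [0.003, 1.0, 0.0], [0.001, 0.0, -1.0]]
wrist_force: [0.1, -0.5, 0.9]
finger_gap: 85.4
```

Call:
drive_tool(
  motion=[
    [[0, 0, 0, -1.75, -3.65, 0, 1], [0, 0, 0, -1.75, -3.65, 0, 1], [0, 0, 0, -1.75, -3.65, 0, 1], [0, 0, 0, -1.75, -3.65, 0, 1]],
  ],
)

```text
t: 2.95
position: [610.4, -78.3, 201.5]
ee_rot: [[-1.0, -0.001, -0.0], [-0.001, 1.0, 0.0], [0.0, 0.0, -1.0]]
wrist_force: [0.2, 0.8, 0.7]
finger_gap: 85.6
```

Call:
drive_tool(
  motion=[
    [[0, 0, 0, 0, 0, 4, 1], [0, 0, 0, 0, 0, 8, 1], [0, 0, 0, 0, 0, 11, 1], [0, 0, 0, 0, 0, 13, 1], [0, 0, 0, 0, 0, 15, 1]],
  ],
)

```text
t: 3.58
position: [610.5, -78.1, 50.9]
ee_rot: [[-1.0, -0.001, 0.0], [-0.001, 1.0, 0.0], [-0.0, 0.0, -1.0]]
wrist_force: [0.6, -0.5, 0.2]
finger_gap: 85.9
```

Call:
drive_tool(
  motion=[
    [[0, 0, 0, 0, 0, 0, 0.2], [0, 0, 0, 0, 0, 0, 0.1], [0, 0, 0, 0, 0, 0, 0], [0, 0, 0, 0, 0, 0, 0], [0, 0, 0, 0, 0, 0, 0]],
  ],
)

```text
t: 4.2
position: [611.8, -79.7, 52.7]
ee_rot: [[-1.0, -0.0, 0.002], [-0.0, 1.0, -0.0], [-0.002, -0.0, -1.0]]
wrist_force: [-0.3, 0.7, 6.3]
finger_gap: 26.7
```

Call:
drive_tool(
  motion=[
    [[0, 0, 0, 0, 0, 0, 0], [0, 0, 0, 0, 0, 0, 0], [0, 0, 0, 0, 0, -0.5, 0], [0, 0, 0, 0, 0, -1.5, 0], [0, 0, 0, 0, 0, -2, 0]],
  ],
)

```text
t: 4.82
position: [611.0, -79.5, 71.8]
ee_rot: [[-1.0, -0.0, 0.0], [-0.0, 1.0, 0.0], [-0.0, 0.0, -1.0]]
wrist_force: [-0.2, 0.0, -3.6]
finger_gap: 26.9
```

```bash
python3 - <<'E'
from h import *
for n in('side','top'):
    d=viewer.snapshot(n);x,y=(609,-80) ;u,v=project(d,[[x,y,60]])[0].astype(int)
    c=d['img'][v-70:v+70,u-70:u+70,::-1];(cv2.imwrite)(f'pics/{n}1.png',cv2.resize(c,(420,420)))
a,b=[cv2.imread(f'pics/{n}1.png') for n in('side','top')];cv2.imwrite('pics/g1.png',np.hstack([a,b]))
s=sensors.sense();print(s['position'],s['finger_gap'])
E
```

```text
[611.4396232  -79.61249558  72.06027552] 26.87511890112025
```

View picture.

View pics/g1.png

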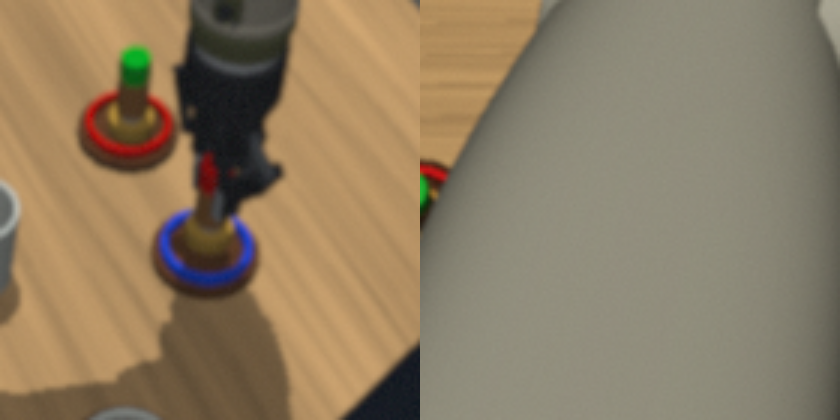

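The side crop shows the red stamp held upright at about (210,180), just above the blue rest. The top view is blocked by the arm. Now lifting it and carrying it to the white rest.

Call:
drive_tool(
  motion=[
    [[0, 0, 0, 0, 0, -1.5, 0], [0, 0, 0, 0, 0, -4, 0], [0, 0, 0, 0, 0, -7, 0], [0, 0, 0, 0, 0, -9.5, 0], [0, 0, 0, 0, 0, -10, 0]],
  ],
)

```text
t: 5.55
position: [612.3, -79.8, 174.1]
ee_rot: [[-1.0, -0.0, 0.004], [-0.0, 1.0, -0.001], [-0.004, -0.001, -1.0]]
wrist_force: [0.5, -0.4, -3.6]
finger_gap: 26.8
```

Call:
drive_tool(
  motion=[
    [[0, 0, 0, 1.5, -1.5, 0, 0], [0, 0, 0, 4, -4, 0, 0], [0, 0, 0, 7, -7, 0, 0], [0, 0, 0, 10, -10, 0, 0], [0, 0, 0, 12.5, -12.5, 0, 0]],
  ],
)

```text
t: 6.18
position: [483.0, -205.4, 169.9]
ee_rot: [[-1.0, 0.001, -0.003], [0.001, 1.0, 0.001], [0.003, 0.001, -1.0]]
wrist_force: [0.1, -0.1, -2.7]
finger_gap: 26.7
```

Call:
drive_tool(
  motion=[
    [[0, 0, 0, 1.7, -1.8, 0, 0], [0, 0, 0, 2.3, -2.4, 0, 0], [0, 0, 0, 2.3, -2.4, 3, 0], [0, 0, 0, 2.3, -2.4, 6.5, 0], [0, 0, 0, 2.3, -2.4, 9, 0]],
  ],
)

```text
t: 6.8
position: [461.7, -227.6, 79.2]
ee_rot: [[-1.0, -0.0, -0.002], [-0.0, 1.0, 0.002], [0.002, 0.002, -1.0]]
wrist_force: [1.2, 0.3, -3.6]
finger_gap: 26.7
```

```bash
python3 - <<'E'
from h import *
print(sensors.sense()['position'])
t=viewer.snapshot('top');s=viewer.snapshot('side')
for d in(t,s):
    try: print(rim(d,'white',463,-229),cap(d,'red',463,-229,37))
    except Exception as e: print(e)
a=[]
for d in(t,s):
    u,v=project(d,[[463,-229,60]])[0].astype(int);a.append(cv2.resize(d['img'][v-70:v+70,u-70:u+70,::-1],(400,400)))
cv2.imwrite('pics/g2.png',np.hstack(a))
E
```

```text
[ 461.71883055 -227.59877456   79.17632002]
max() iterable argument is empty
(array([ 463.1, -227.9]), 154) (array([ 450.2, -226.3]), np.int32(68))
```

View pics/g2.png

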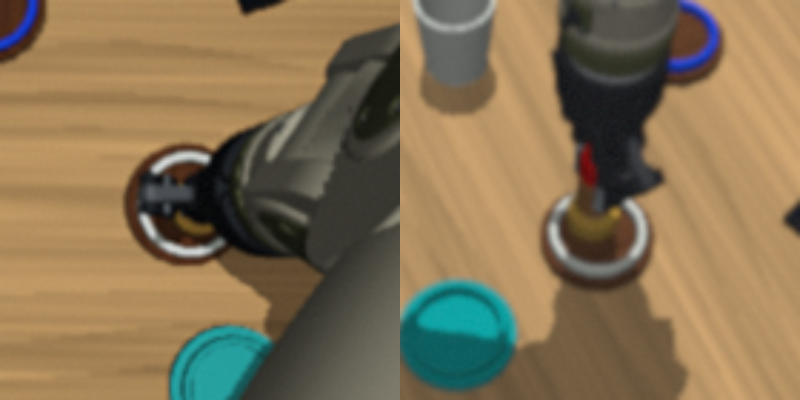

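The red stamp hangs just above the white rest, roughly centred: side crop, die at (592,220), rim centre at (597,235). Now lowering it.

Call:
drive_tool(
  motion=[
    [[0, 0, 0, 0, 0, 1.2, 0], [0, 0, 0, 0, 0, 2.2, 0], [0, 0, 0, 0, 0, 2.6, 0], [0, 0, 0, 0, 0, 2.8, 0], [0, 0, 0, 0, 0, 2.8, 0]],
  ],
)

```text
t: 7.52
position: [463.1, -228.6, 53.5]
ee_rot: [[-1.0, -0.0, 0.0], [-0.0, 1.0, -0.0], [-0.0, -0.0, -1.0]]
wrist_force: [0.1, -0.8, -4.0]
finger_gap: 27.0
```

Call:
drive_tool(
  motion=[
    [[0, 0, 0, 0, 0, 0.05, 0], [0, 0, 0, 0, 0, 0.1, 0], [0, 0, 0, 0, 0, 0.1, 0], [0, 0, 0, 0, 0, 0.1, 0]],
  ],
)

```text
t: 8.02
position: [463.2, -228.7, 52.7]
ee_rot: [[-1.0, -0.0, 0.001], [-0.0, 1.0, -0.0], [-0.001, -0.0, -1.0]]
wrist_force: [-1.2, 1.7, 1.0]
finger_gap: 26.7
```

Contact is felt: the wrist force went from -4 to +1 N. Releasing, retreating, then moving toward the blue stamp.

Call:
drive_tool(
  motion=[
    [[0, 0, 0, 0, 0, 0, 0.5], [0, 0, 0, 0, 0, 0, 0.8], [0, 0, 0, 0, 0, 0, 1], [0, 0, 0, 0, 0, 0, 1], [0, 0, 0, 0, 0, 0, 1]],
  ],
)

```text
t: 8.65
position: [463.0, -228.5, 52.2]
ee_rot: [[-1.0, -0.0, 0.0], [-0.0, 1.0, 0.0], [-0.0, 0.0, -1.0]]
wrist_force: [-0.7, 0.0, -0.3]
finger_gap: 85.2
```

Call:
drive_tool(
  motion=[
    [[0, 0, 0, 0, 0, -2, 1], [0, 0, 0, 0, 0, -5, 1], [0, 0, 0, 0, 0, -9, 1], [0, 0, 0, 0, 0, -12, 1], [0, 0, 0, 0, 0, -13, 1]],
  ],
)

```text
t: 9.28
position: [463.9, -229.2, 184.2]
ee_rot: [[-1.0, -0.0, 0.003], [-0.0, 1.0, -0.002], [-0.003, -0.002, -1.0]]
wrist_force: [0.5, -0.2, -0.1]
finger_gap: 85.1
```

Call:
drive_tool(
  motion=[
    [[0, 0, 0, -1, 5, 0, 1], [0, 0, 0, -2, 11, 0, 1], [0, 0, 0, -3, 17, 0, 1], [0, 0, 0, -3.5, 22, 0, 1], [0, 0, 0, -3.5, 25, 0, 1]],
  ],
)

```text
t: 9.9
position: [497.2, 23.9, 181.0]
ee_rot: [[-1.0, -0.002, -0.002], [-0.002, 1.0, 0.001], [0.002, 0.001, -1.0]]
wrist_force: [-0.3, -0.4, -0.4]
finger_gap: 85.3
```

```bash
python3 - <<'E'
from h import *
print(sensors.sense()['position'])
t=viewer.snapshot('top');s=viewer.snapshot('side')
for d in(t,s): 
    try: print(rim(d,'white',463,-229),cap(d,'red',463,-229))
    except Exception as e: print(e)
E
```

```text
[497.21782363  23.89844341 181.03442372]
(array([ 463.1, -230.1]), 314) (array([ 462. , -229.3]), np.int32(201))
(array([ 463., -228.]), 247) (array([ 462.1, -227.2]), np.int32(177))
```

Call:
drive_tool(
  motion=[
    [[0, 0, 0, -0.1, 6, 0, 1], [0, 0, 0, -0.2, 12, 0, 1], [0, 0, 0, -0.3, 17, 0, 1], [0, 0, 0, -0.3, 20, 0, 1], [0, 0, 0, -0.3, 20, 0, 1]],
  ],
)

```text
t: 10.62
position: [500.6, 222.3, 181.2]
ee_rot: [[-1.0, -0.003, -0.001], [-0.003, 1.0, -0.0], [0.001, -0.0, -1.0]]
wrist_force: [1.0, -0.8, 0.1]
finger_gap: 85.4
```

Call:
drive_tool(
  motion=[
    [[0, 0, 0, 0, 0, 3, 1], [0, 0, 0, 0, 0, 7, 1], [0, 0, 0, 0, 0, 10.5, 1], [0, 0, 0, 0, 0, 12.5, 1], [0, 0, 0, 0, 0, 13.1, 1]],
  ],
)

```text
t: 11.25
position: [499.7, 219.4, 49.4]
ee_rot: [[-1.0, 0.002, -0.003], [0.002, 1.0, -0.001], [0.003, -0.001, -1.0]]
wrist_force: [0.3, -0.3, 0.0]
finger_gap: 85.5
```

Call:
drive_tool(
  motion=[
    [[0, 0, 0, 0, 0, 0, 0.2], [0, 0, 0, 0, 0, 0, 0.1], [0, 0, 0, 0, 0, 0, 0], [0, 0, 0, 0, 0, 0, 0], [0, 0, 0, 0, 0, 0, 0]],
  ],
)

```text
t: 11.88
position: [501.6, 221.5, 52.3]
ee_rot: [[-1.0, -0.0, 0.002], [-0.0, 1.0, 0.0], [-0.002, 0.0, -1.0]]
wrist_force: [-1.3, -1.7, 5.8]
finger_gap: 26.6
```

Call:
drive_tool(
  motion=[
    [[0, 0, 0, 0, 0, 0, 0], [0, 0, 0, 0, 0, 0, 0], [0, 0, 0, 0, 0, -0.5, 0], [0, 0, 0, 0, 0, -1.5, 0], [0, 0, 0, 0, 0, -2, 0]],
  ],
)

```text
t: 12.5
position: [500.9, 221.7, 71.9]
ee_rot: [[-1.0, -0.0, 0.0], [-0.0, 1.0, 0.0], [-0.0, 0.0, -1.0]]
wrist_force: [0.8, -0.3, -2.7]
finger_gap: 26.7
```

Call:
drive_tool(
  motion=[
    [[0, 0, 0, 0, 0, -1.5, 0], [0, 0, 0, 0, 0, -4, 0], [0, 0, 0, 0, 0, -7, 0], [0, 0, 0, 0, 0, -9.5, 0], [0, 0, 0, 0, 0, -10.5, 0]],
  ],
)

```text
t: 13.12
position: [501.8, 221.8, 178.7]
ee_rot: [[-1.0, -0.0, 0.003], [-0.0, 1.0, 0.001], [-0.003, 0.001, -1.0]]
wrist_force: [0.4, -0.2, -3.7]
finger_gap: 26.7
```

Call:
drive_tool(
  motion=[
    [[0, 0, 0, -0.5, -1.5, 0, 0], [0, 0, 0, -1.8, -5, 0, 0], [0, 0, 0, -3.6, -10, 0, 0], [0, 0, 0, -5.4, -15, 0, 0], [0, 0, 0, -7.2, -20, 0, 0]],
  ],
)

```text
t: 13.75
position: [572.4, 19.0, 174.7]
ee_rot: [[-1.0, 0.0, -0.002], [0.0, 1.0, 0.0], [0.002, 0.0, -1.0]]
wrist_force: [1.5, 0.7, -3.6]
finger_gap: 26.5
```

Call:
drive_tool(
  motion=[
    [[0, 0, 0, -1.8, -5, 0, 0], [0, 0, 0, -3, -8.5, 0, 0], [0, 0, 0, -3.6, -10.2, 0, 0], [0, 0, 0, -3.6, -10.2, 0, 0]],
  ],
)

```text
t: 14.25
position: [608.4, -81.8, 175.0]
ee_rot: [[-1.0, 0.002, -0.002], [0.002, 1.0, 0.001], [0.002, 0.001, -1.0]]
wrist_force: [-0.0, 0.9, -2.8]
finger_gap: 26.8
```

Call:
drive_tool(
  motion=[
    [[0, 0, 0, 0, 0, 2, 0], [0, 0, 0, 0, 0, 5, 0], [0, 0, 0, 0, 0, 8, 0], [0, 0, 0, 0, 0, 9.5, 0], [0, 0, 0, 0, 0, 9.5, 0]],
  ],
)

```text
t: 14.88
position: [607.7, -79.3, 80.2]
ee_rot: [[-1.0, -0.001, -0.003], [-0.001, 1.0, 0.001], [0.003, 0.001, -1.0]]
wrist_force: [-0.1, -0.2, -2.2]
finger_gap: 26.8
```

```bash
python3 - <<'E'
from h import *
print(sensors.sense()['position'])
d=viewer.snapshot('side')
u,v=project(d,[[609,-80,60]])[0].astype(int);cv2.imwrite('pics/g3.png',cv2.resize(d['img'][v-70:v+70,u-70:u+70,::-1],(400,400)))
E
```

```text
[607.70647824 -79.26202694  80.22029622]
```

View pics/g3.png

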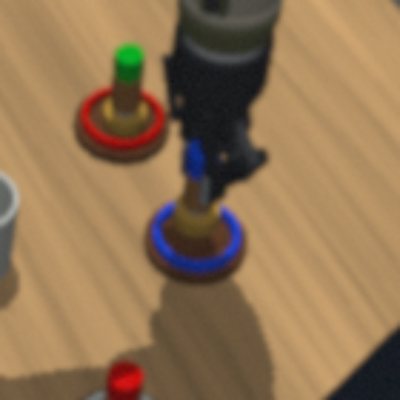

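The blue stamp is centred above the blue rest, with the die at about (195,215) and the rim centre at (195,235). Commanded z is 81.3, so I'll lower by 2.8 cm plus 0.1 cm as before.

Call:
drive_tool(
  motion=[
    [[0, 0, 0, 0, 0, 1.2, 0], [0, 0, 0, 0, 0, 2.2, 0], [0, 0, 0, 0, 0, 2.6, 0], [0, 0, 0, 0, 0, 2.8, 0], [0, 0, 0, 0, 0, 2.8, 0]],
  ],
)

```text
t: 15.55
position: [608.9, -80.6, 53.3]
ee_rot: [[-1.0, -0.0, -0.0], [-0.0, 1.0, 0.0], [0.0, 0.0, -1.0]]
wrist_force: [0.1, -0.6, -3.1]
finger_gap: 26.7
```

Call:
drive_tool(
  motion=[
    [[0, 0, 0, 0, 0, 0.05, 0], [0, 0, 0, 0, 0, 0.1, 0], [0, 0, 0, 0, 0, 0.1, 0], [0, 0, 0, 0, 0, 0.1, 0]],
  ],
)

```text
t: 16.05
position: [609.0, -80.5, 52.4]
ee_rot: [[-1.0, -0.0, 0.0], [-0.0, 1.0, -0.0], [-0.0, -0.0, -1.0]]
wrist_force: [0.7, 0.3, -2.5]
finger_gap: 26.6
```

Call:
drive_tool(
  motion=[
    [[0, 0, 0, 0, 0, 0.05, 0], [0, 0, 0, 0, 0, 0.08, 0], [0, 0, 0, 0, 0, 0.08, 0], [0, 0, 0, 0, 0, 0.08, 0]],
  ],
)

```text
t: 16.55
position: [609.2, -80.6, 52.3]
ee_rot: [[-1.0, -0.0, 0.001], [-0.0, 1.0, -0.0], [-0.001, -0.0, -1.0]]
wrist_force: [-2.2, -0.1, 5.3]
finger_gap: 27.0
```

Contact. Releasing, rising, then over to the green stamp.

Call:
drive_tool(
  motion=[
    [[0, 0, 0, 0, 0, 0, 0.5], [0, 0, 0, 0, 0, 0, 0.8], [0, 0, 0, 0, 0, 0, 1], [0, 0, 0, 0, 0, 0, 1], [0, 0, 0, 0, 0, 0, 1]],
  ],
)

```text
t: 17.18
position: [608.9, -80.5, 51.4]
ee_rot: [[-1.0, -0.0, -0.0], [-0.0, 1.0, 0.0], [0.0, 0.0, -1.0]]
wrist_force: [0.2, 0.9, 0.4]
finger_gap: 85.5
```

Call:
drive_tool(
  motion=[
    [[0, 0, 0, 0, 0, -2, 1], [0, 0, 0, 0, 0, -5, 1], [0, 0, 0, 0, 0, -9, 1], [0, 0, 0, 0, 0, -12, 1], [0, 0, 0, 0, 0, -13, 1]],
  ],
)

```text
t: 17.8
position: [610.1, -80.8, 183.7]
ee_rot: [[-1.0, -0.0, 0.004], [-0.0, 1.0, -0.001], [-0.004, -0.001, -1.0]]
wrist_force: [1.1, 0.1, -0.3]
finger_gap: 85.1
```

Call:
drive_tool(
  motion=[
    [[0, 0, 0, -0.2, 5, 0, 1], [0, 0, 0, -0.5, 11, 0, 1], [0, 0, 0, -0.6, 14.5, 0, 1], [0, 0, 0, -0.6, 15.1, 0, 1], [0, 0, 0, -0.6, 15.1, 0, 1]],
  ],
)

```text
t: 18.42
position: [614.5, 70.5, 180.6]
ee_rot: [[-1.0, -0.001, -0.001], [-0.001, 1.0, -0.0], [0.001, -0.0, -1.0]]
wrist_force: [-0.0, 0.2, 0.0]
finger_gap: 85.5
```

Call:
drive_tool(
  motion=[
    [[0, 0, 0, 0, 0, 3, 1], [0, 0, 0, 0, 0, 7, 1], [0, 0, 0, 0, 0, 10.5, 1], [0, 0, 0, 0, 0, 12.5, 1], [0, 0, 0, 0, 0, 13, 1]],
  ],
)

```text
t: 19.05
position: [613.5, 68.9, 49.5]
ee_rot: [[-1.0, 0.002, -0.004], [0.002, 1.0, -0.0], [0.004, -0.0, -1.0]]
wrist_force: [-0.1, 0.1, 0.1]
finger_gap: 85.2
```

Call:
drive_tool(
  motion=[
    [[0, 0, 0, 0, 0, 0, 0.2], [0, 0, 0, 0, 0, 0, 0.1], [0, 0, 0, 0, 0, 0, 0], [0, 0, 0, 0, 0, 0, 0], [0, 0, 0, 0, 0, 0, 0]],
  ],
)

```text
t: 19.68
position: [615.7, 70.3, 52.6]
ee_rot: [[-1.0, -0.0, 0.002], [-0.0, 1.0, -0.0], [-0.002, -0.0, -1.0]]
wrist_force: [-0.7, -1.9, 5.2]
finger_gap: 27.0
```

Call:
drive_tool(
  motion=[
    [[0, 0, 0, 0, 0, 0, 0], [0, 0, 0, 0, 0, 0, 0], [0, 0, 0, 0, 0, -0.5, 0], [0, 0, 0, 0, 0, -1.5, 0], [0, 0, 0, 0, 0, -2, 0]],
  ],
)

```text
t: 20.3
position: [614.9, 70.7, 72.0]
ee_rot: [[-1.0, -0.0, 0.0], [-0.0, 1.0, 0.0], [-0.0, 0.0, -1.0]]
wrist_force: [0.2, -0.2, -2.9]
finger_gap: 26.9
```

Call:
drive_tool(
  motion=[
    [[0, 0, 0, 0, 0, -1.5, 0], [0, 0, 0, 0, 0, -4, 0], [0, 0, 0, 0, 0, -7, 0], [0, 0, 0, 0, 0, -9.5, 0], [0, 0, 0, 0, 0, -10, 0]],
  ],
)

```text
t: 20.92
position: [616.3, 70.5, 174.3]
ee_rot: [[-1.0, -0.0, 0.005], [-0.0, 1.0, 0.0], [-0.005, 0.0, -1.0]]
wrist_force: [0.4, 0.4, -3.3]
finger_gap: 26.9
```

Call:
drive_tool(
  motion=[
    [[0, 0, 0, 1.2, 1.5, 0, 0], [0, 0, 0, 3.5, 4.5, 0, 0], [0, 0, 0, 6.5, 8.4, 0, 0], [0, 0, 0, 9.2, 11.8, 0, 0], [0, 0, 0, 11, 14.1, 0, 0]],
  ],
)

```text
t: 21.55
position: [501.4, 213.2, 170.1]
ee_rot: [[-1.0, -0.002, -0.004], [-0.002, 1.0, -0.0], [0.004, -0.0, -1.0]]
wrist_force: [0.8, -0.2, -2.2]
finger_gap: 26.7
```

Call:
drive_tool(
  motion=[
    [[0, 0, 0, 0.6, 0.8, 0, 0], [0, 0, 0, 0.6, 0.8, 2, 0], [0, 0, 0, 0.6, 0.8, 5, 0], [0, 0, 0, 0.6, 0.8, 8, 0], [0, 0, 0, 0.6, 0.8, 9, 0]],
  ],
)

```text
t: 22.18
position: [496.9, 218.7, 79.0]
ee_rot: [[-1.0, 0.0, -0.005], [0.0, 1.0, -0.001], [0.005, -0.001, -1.0]]
wrist_force: [-0.2, 0.4, -3.2]
finger_gap: 26.9
```

```bash
python3 - <<'E'
from h import *
print(sensors.sense()['position'])
d=viewer.snapshot('side');print(cap(d,'blue',609,-80),cap(viewer.snapshot('top'),'blue',609,-80))
u,v=project(d,[[499,220,60]])[0].astype(int);cv2.imwrite('pics/g4.png',cv2.resize(d['img'][v-70:v+70,u-70:u+70,::-1],(400,400)))
E
```

```text
[496.87017505 218.69167193  78.98770137]
(array([608.7, -79.6]), np.int32(107)) (array([603.6, -79.2]), np.int32(505))
```

View pics/g4.png

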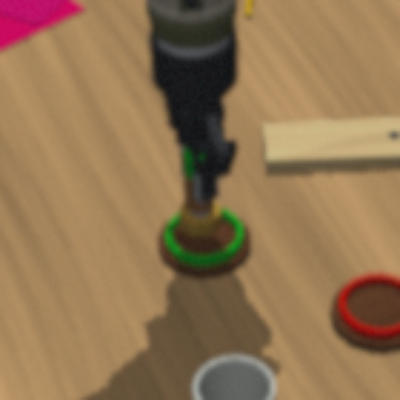

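The green stamp sits above the green rest, with the die at (200,220) and the rim centre at (205,238). The side view has blue at its rest; the top blue mask merged cap and rim. Lowering.

Call:
drive_tool(
  motion=[
    [[0, 0, 0, 0, 0, 1.2, 0], [0, 0, 0, 0, 0, 2.2, 0], [0, 0, 0, 0, 0, 2.6, 0], [0, 0, 0, 0, 0, 2.85, 0], [0, 0, 0, 0, 0, 2.85, 0]],
  ],
)

```text
t: 22.9
position: [498.9, 219.5, 53.1]
ee_rot: [[-1.0, -0.0, 0.0], [-0.0, 1.0, 0.0], [-0.0, 0.0, -1.0]]
wrist_force: [0.2, 0.6, -2.7]
finger_gap: 26.5
```

Call:
drive_tool(
  motion=[
    [[0, 0, 0, 0, 0, 0.05, 0], [0, 0, 0, 0, 0, 0.1, 0], [0, 0, 0, 0, 0, 0.12, 0], [0, 0, 0, 0, 0, 0.12, 0]],
  ],
)

```text
t: 23.4
position: [499.3, 219.6, 52.6]
ee_rot: [[-1.0, -0.0, 0.001], [-0.0, 1.0, 0.0], [-0.001, 0.0, -1.0]]
wrist_force: [-1.6, -1.4, 5.3]
finger_gap: 27.0
```

Call:
drive_tool(
  motion=[
    [[0, 0, 0, 0, 0, 0, 0.5], [0, 0, 0, 0, 0, 0, 0.8], [0, 0, 0, 0, 0, 0, 1], [0, 0, 0, 0, 0, 0, 1], [0, 0, 0, 0, 0, 0, 1]],
  ],
)

```text
t: 24.02
position: [498.8, 219.5, 51.7]
ee_rot: [[-1.0, -0.0, -0.0], [-0.0, 1.0, 0.0], [0.0, 0.0, -1.0]]
wrist_force: [0.1, -0.2, 0.7]
finger_gap: 84.7
```

Call:
drive_tool(
  motion=[
    [[0, 0, 0, 0, 0, -2, 1], [0, 0, 0, 0, 0, -5, 1], [0, 0, 0, 0, 0, -9, 1], [0, 0, 0, 0, 0, -12, 1], [0, 0, 0, 0, 0, -13, 1]],
  ],
)

```text
t: 24.65
position: [500.0, 219.8, 183.8]
ee_rot: [[-1.0, -0.0, 0.003], [-0.0, 1.0, 0.001], [-0.003, 0.001, -1.0]]
wrist_force: [-0.3, 0.6, -0.8]
finger_gap: 85.6
```

Call:
drive_tool(
  motion=[
    [[0, 0, 0, 0.3, -4, 0, 1], [0, 0, 0, 0.8, -9.5, 0, 1], [0, 0, 0, 1.2, -15, 0, 1], [0, 0, 0, 1.7, -20.5, 0, 1], [0, 0, 0, 2.1, -26, 0, 1]],
  ],
)

```text
t: 25.28
position: [477.0, -42.0, 180.7]
ee_rot: [[-1.0, -0.0, -0.001], [-0.0, 1.0, 0.0], [0.001, 0.0, -1.0]]
wrist_force: [0.9, 0.3, -0.5]
finger_gap: 85.5
```

Call:
drive_tool(
  motion=[
    [[0, 0, 0, 0.5, -5.5, 0, 1], [0, 0, 0, 0.9, -11, 0, 1], [0, 0, 0, 1.4, -16, 0, 1], [0, 0, 0, 1.5, -18.8, 0, 1], [0, 0, 0, 1.5, -18.8, 0, 1]],
  ],
)

```text
t: 25.9
position: [462.3, -230.2, 180.4]
ee_rot: [[-1.0, 0.003, -0.001], [0.003, 1.0, 0.001], [0.001, 0.001, -1.0]]
wrist_force: [-0.3, 0.5, 0.3]
finger_gap: 85.4
```

Call:
drive_tool(
  motion=[
    [[0, 0, 0, 0, 0, 3, 1], [0, 0, 0, 0, 0, 7, 1], [0, 0, 0, 0, 0, 10.5, 1], [0, 0, 0, 0, 0, 12.5, 1], [0, 0, 0, 0, 0, 13.05, 1]],
  ],
)

```text
t: 26.52
position: [461.5, -226.3, 49.4]
ee_rot: [[-1.0, -0.001, -0.003], [-0.001, 1.0, 0.003], [0.003, 0.003, -1.0]]
wrist_force: [0.8, 0.6, 1.5]
finger_gap: 85.1
```

Call:
drive_tool(
  motion=[
    [[0, 0, 0, 0, 0, 0, 0.2], [0, 0, 0, 0, 0, 0, 0.1], [0, 0, 0, 0, 0, 0, 0], [0, 0, 0, 0, 0, 0, 0], [0, 0, 0, 0, 0, 0, 0]],
  ],
)

```text
t: 27.15
position: [463.6, -229.0, 52.3]
ee_rot: [[-1.0, -0.0, 0.002], [-0.0, 1.0, -0.001], [-0.002, -0.001, -1.0]]
wrist_force: [-0.9, 0.6, 6.0]
finger_gap: 26.8
```

Call:
drive_tool(
  motion=[
    [[0, 0, 0, 0, 0, 0, 0], [0, 0, 0, 0, 0, 0, 0], [0, 0, 0, 0, 0, -0.5, 0], [0, 0, 0, 0, 0, -1.5, 0], [0, 0, 0, 0, 0, -2, 0]],
  ],
)

```text
t: 27.78
position: [463.0, -228.6, 71.8]
ee_rot: [[-1.0, -0.0, 0.0], [-0.0, 1.0, -0.0], [-0.0, -0.0, -1.0]]
wrist_force: [0.4, -0.0, -3.3]
finger_gap: 26.6
```

Call:
drive_tool(
  motion=[
    [[0, 0, 0, 0, 0, -1.5, 0], [0, 0, 0, 0, 0, -4, 0], [0, 0, 0, 0, 0, -7, 0], [0, 0, 0, 0, 0, -9.5, 0], [0, 0, 0, 0, 0, -10.5, 0]],
  ],
)

```text
t: 28.4
position: [463.8, -229.1, 178.6]
ee_rot: [[-1.0, -0.0, 0.003], [-0.0, 1.0, -0.002], [-0.003, -0.002, -1.0]]
wrist_force: [0.6, -0.1, -3.7]
finger_gap: 26.7
```

Call:
drive_tool(
  motion=[
    [[0, 0, 0, -0.8, 1.6, 0, 0], [0, 0, 0, -2.5, 5, 0, 0], [0, 0, 0, -4.9, 9.8, 0, 0], [0, 0, 0, -7.3, 14.6, 0, 0], [0, 0, 0, -9.7, 19.4, 0, 0]],
  ],
)

```text
t: 29.02
position: [559.8, -31.8, 174.9]
ee_rot: [[-1.0, -0.001, -0.002], [-0.001, 1.0, 0.001], [0.002, 0.001, -1.0]]
wrist_force: [1.0, 0.1, -3.3]
finger_gap: 26.6
```

Call:
drive_tool(
  motion=[
    [[0, 0, 0, -2.4, 4.8, 0, 0], [0, 0, 0, -4.4, 8.8, 0, 0], [0, 0, 0, -5.2, 10.4, 0, 0], [0, 0, 0, -5.2, 10.4, 0, 0]],
  ],
)

```text
t: 29.52
position: [611.3, 71.1, 174.8]
ee_rot: [[-1.0, -0.003, -0.002], [-0.003, 1.0, -0.0], [0.002, -0.0, -1.0]]
wrist_force: [0.7, -0.7, -4.0]
finger_gap: 26.9
```

Call:
drive_tool(
  motion=[
    [[0, 0, 0, 0, 0, 2, 0], [0, 0, 0, 0, 0, 5, 0], [0, 0, 0, 0, 0, 8, 0], [0, 0, 0, 0, 0, 9.5, 0], [0, 0, 0, 0, 0, 9.5, 0]],
  ],
)

```text
t: 30.15
position: [610.5, 68.8, 80.2]
ee_rot: [[-1.0, 0.001, -0.003], [0.001, 1.0, -0.0], [0.003, -0.0, -1.0]]
wrist_force: [-0.1, 0.6, -3.6]
finger_gap: 27.1
```

```bash
python3 - <<'E'
from h import *
print(sensors.sense()['position'])
d=viewer.snapshot('side')
u,v=project(d,[[612,69,60]])[0].astype(int);cv2.imwrite('pics/g5.png',cv2.resize(d['img'][v-70:v+70,u-70:u+70,::-1],(400,400)))
E
```

```text
[610.52530343  68.75924346  80.15829072]
```

View pics/g5.png

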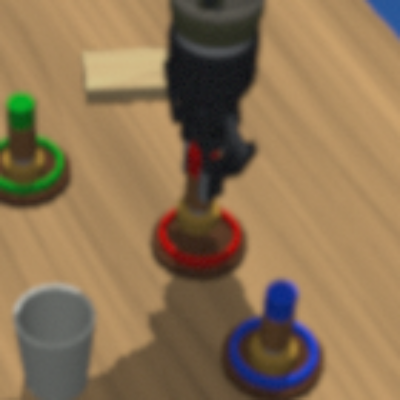

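Red is centred above the red rest, with the die at (197,215) and the rim centre at (200,237). Green and blue stand in their own rests. Lowering.

Call:
drive_tool(
  motion=[
    [[0, 0, 0, 0, 0, 1.2, 0], [0, 0, 0, 0, 0, 2.2, 0], [0, 0, 0, 0, 0, 2.6, 0], [0, 0, 0, 0, 0, 2.85, 0], [0, 0, 0, 0, 0, 2.85, 0]],
  ],
)

```text
t: 30.82
position: [612.0, 69.6, 52.9]
ee_rot: [[-1.0, -0.0, 0.0], [-0.0, 1.0, 0.0], [-0.0, 0.0, -1.0]]
wrist_force: [0.3, 0.6, -3.6]
finger_gap: 26.6
```

Call:
drive_tool(
  motion=[
    [[0, 0, 0, 0, 0, 0.05, 0], [0, 0, 0, 0, 0, 0.1, 0], [0, 0, 0, 0, 0, 0.1, 0], [0, 0, 0, 0, 0, 0.1, 0]],
  ],
)

```text
t: 31.32
position: [612.2, 69.6, 52.4]
ee_rot: [[-1.0, -0.0, 0.001], [-0.0, 1.0, 0.0], [-0.001, 0.0, -1.0]]
wrist_force: [-0.7, 0.1, 2.9]
finger_gap: 26.2
```

Call:
drive_tool(
  motion=[
    [[0, 0, 0, 0, 0, 0, 0.5], [0, 0, 0, 0, 0, 0, 0.8], [0, 0, 0, 0, 0, 0, 1], [0, 0, 0, 0, 0, 0, 1], [0, 0, 0, 0, 0, 0, 1]],
  ],
)

```text
t: 31.95
position: [611.9, 69.5, 51.8]
ee_rot: [[-1.0, -0.0, 0.0], [-0.0, 1.0, 0.0], [-0.0, 0.0, -1.0]]
wrist_force: [0.0, -0.3, 0.2]
finger_gap: 85.4
```

Call:
drive_tool(
  motion=[
    [[0, 0, 0, 0, 0, -2, 1], [0, 0, 0, 0, 0, -5, 1], [0, 0, 0, 0, 0, -9, 1], [0, 0, 0, 0, 0, -13, 1], [0, 0, 0, 0, 0, -16, 1]],
  ],
)

```text
t: 32.58
position: [612.3, 69.5, 213.9]
ee_rot: [[-1.0, -0.0, 0.002], [-0.0, 1.0, 0.0], [-0.002, 0.0, -1.0]]
wrist_force: [0.2, 0.2, -0.1]
finger_gap: 85.3
```

Call:
drive_tool(
  motion=[
    [[0, 0, 0, 4, -5, 0, 1], [0, 0, 0, 7, -10, 0, 1], [0, 0, 0, 10, -15, 0, 1], [0, 0, 0, 13, -20, 0, 1], [0, 0, 0, 15, -25, 0, 1]],
  ],
)

```text
t: 33.2
position: [460.6, -181.8, 212.1]
ee_rot: [[-1.0, -0.0, 0.001], [-0.0, 1.0, -0.0], [-0.001, -0.0, -1.0]]
wrist_force: [1.0, -0.8, 0.4]
finger_gap: 85.9
```

Call:
drive_tool(
  motion=[
    [[0, 0, 0, 1, -5, 0, 1], [0, 0, 0, 1, -9, 0, 1], [0, 0, 0, 1, -12, 0, 1], [0, 0, 0, 1, -12, 0, 1], [0, 0, 0, 1, -12, 0, 1]],
  ],
)

```text
t: 33.83
position: [451.7, -300.0, 211.6]
ee_rot: [[-1.0, -0.0, -0.0], [-0.0, 1.0, 0.001], [0.0, 0.001, -1.0]]
wrist_force: [-0.3, -0.9, 0.1]
finger_gap: 85.6
```

```bash
python3 - <<'E'
from h import *
print(sensors.sense()['position'])
t=viewer.snapshot('top');s=viewer.snapshot('side')
for c,x,y in(('red',612,69),('blue',609,-80),('green',499,220)):
    for d in(t,s): print(c,rim(d,c,x,y)[0],cap(d,c,x,y))
a=[cv2.resize(d['img'][60:360,60:480,::-1],(400,286)) for d in(t,s)]
cv2.imwrite('pics/end.png',np.hstack(a))
E
```

```text
[ 451.70050474 -299.95577777  211.61308842]
red [609.1  67.3] (array([606.3,  66.5]), np.int32(570))
red [610.9  68.2] (array([578.1,  47.9]), np.int32(13))
blue [606.1 -78.3] (array([603.7, -79.1]), np.int32(504))Traceback (most recent call last):
  File "<stdin>", line 5, in <module>
  File "h.py", line 27, in cap
    best=max(range(1,n),key=lambda i:st[i,4]);cen=ce[best]
ValueError: max() iterable argument is empty
```

Call:
drive_tool(
  motion=[
    [[0, 0, 0, 0, 6, -1, 1], [0, 0, 0, 1, 12, -2, 1], [0, 0, 0, 2, 18, -3, 1], [0, 0, 0, 3, 24, -3, 1], [0, 0, 0, 4, 30, -3, 1]],
  ],
)

```text
t: 34.55
position: [411.0, 2.0, 242.3]
ee_rot: [[-1.0, -0.001, 0.002], [-0.001, 1.0, 0.0], [-0.002, 0.0, -1.0]]
wrist_force: [2.0, 1.3, 0.7]
finger_gap: 85.5
```

Call:
drive_tool(
  motion=[
    [[0, 0, 0, 1, 5, 0, 1], [0, 0, 0, 2, 11, 0, 1], [0, 0, 0, 4, 17, 0, 1], [0, 0, 0, 6, 23, 0, 1], [0, 0, 0, 8, 28, 0, 1]],
  ],
)

```text
t: 35.17
position: [330.0, 281.9, 242.2]
ee_rot: [[-1.0, -0.003, 0.001], [-0.003, 1.0, 0.001], [-0.001, 0.001, -1.0]]
wrist_force: [1.6, -0.0, -0.3]
finger_gap: 85.4
```

Call:
drive_tool(
  motion=[
    [[0, 0, 0, 3, 5, 0, 1], [0, 0, 0, 6, 10, 0, 1], [0, 0, 0, 9, 14, 0, 1], [0, 0, 0, 9, 14, 0, 1], [0, 0, 0, 9, 14, 0, 1]],
  ],
)

```text
t: 35.8
position: [240.9, 419.3, 241.9]
ee_rot: [[-1.0, -0.002, 0.0], [-0.002, 1.0, -0.0], [-0.0, -0.0, -1.0]]
wrist_force: [-0.0, 0.0, 0.6]
finger_gap: 85.3
```

```bash
python3 - <<'E'
from h import *
print(sensors.sense()['position'])
t=viewer.snapshot('top');s=viewer.snapshot('side')
a=[cv2.resize(d['img'][60:360,60:480,::-1],(400,286)) for d in(t,s)]
cv2.imwrite('pics/end.png',np.hstack(a))
# the spot where an upright cap centred on its rest should show
for c,x,y in(('red',612,69),('blue',609,-80),('green',499,220)):
    for d in(t,s):
        p=[]
        for dx in range(-16,17,2):
            for dy in range(-16,17,2):
                k=np.linspace(0,6.28,30);P=np.array([[x+dx+14*np.cos(q),y+dy+14*np.sin(q),10+h] for h in(62,88) for q in k])
                m=np.zeros((420,560),np.uint8);cv2.fillConvexPoly(m,cv2.convexHull(project(d,P).round().astype(np.int32)),1)
                p.append((mask(d,c)[m>0].mean(),dx,dy))
        p=np.array(p);b=p[p[:,0]>=p[:,0].max()-.01];print(c,'fill',p[:,0].max().round(2),'offset',b[:,1:].mean(0).round(1))
E
```

```text
[240.91804642 419.31612211 241.85006025]
red fill 0.98 offset [4. 2.]
red fill 0.71 offset [-3.  3.]
blue fill 0.92 offset [ 4. -5.]
blue fill 0.55 offset [-1.3  1.3]
green fill 0.81 offset [-0.7  2.7]
green fill 0.58 offset [-0.2  1.1]
```

View pics/end.png

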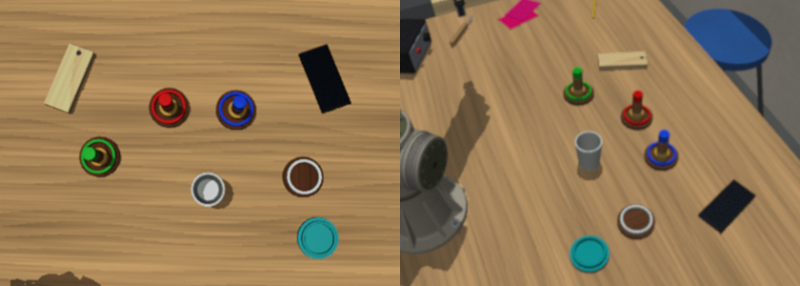

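All three stamps stand upright in their own rests: red at about (167,105), blue at (237,107) and green at (97,155) in the top half. The white rest at (303,177) is empty. The cup, phone and blank have not visibly moved, and the arm is clear.

```bash
python3 -c "
from station import arm; print(arm.finish_job())"
```

```text
the job is handed in; nothing more can be done
None
```

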